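# Flip the spice box leaf

## Robot

A 7-joint arm with a two-finger parallel gripper is mounted at the origin on the work surface. World frame = base frame: x ahead of the robot, y to its left, z up, the work surface at z = 0. Lengths are in mm, angles in rad, forces in N, time in s.
With the tool pointing down it reaches from about 400 to 850 mm from the base axis. Payload 4.4 kg.
Tool frame: the origin (TCP) lies between the finger pads; the fingertips stand 25 mm ahead of it and the grasp point (between the pads) lies 6 mm ahead of it (tcp_to_tips is the distance from the TCP to the fingertips, in mm); z points along the fingers, y is the direction in which the jaws open and shut (so a half turn about z gives the same grasp; the last joint's range is limited). The gripper opens to 94 mm and grips with 3 to 60 N. Pads are 16 mm wide; open, the fingers measure 119 mm over their backs; the gripper's body (75 mm by 177 mm) begins 78 mm behind the grasp point.
Start: joints at [1.276, 0.628, 0.038, 1.517, -0.027, 0.996, -0.02], TCP at [147.453, -633.068, 230.478] pointing down, gripper open.
Joint ranges: [-3.06, 3.06], [-0.37, 2.12], [-1.25, 1.32], [0.18, 2.47], [-1.1, 4.24], [0.23, 1.98], [-2.94, 2.94]. Speed limits (rad/s): [2.57, 2.57, 3.14, 3.14, 3.14, 3.14, 3.14].

## Interface

Orientations are given as [roll, pitch, yaw] about the fixed x, y, z axes, in that order (R = Rz(yaw) Ry(pitch) Rx(roll)).
In Python, from station import sense, grab_frame, camera_model, hand_in, tcp_to_tips gives the robot as it stands.
- The arm moves only by the tool apply_moves, never from a script. Its argument "motion" is a list of rows, each a list of 7 numbers: the gripper command: -1 is fully open, 1 is shut, values between are in proportion, then the shift along the tool's x, y, z in mm, then the turn, a rotation vector about the tool's x, y, z in degrees. In form: [[jaw, dx, dy, dz, wx, wy, wz], ...]. A call has 1 to 10 rows; each row shifts and turns the commanded pose from where the row before left it, along the tool's axes as they then stand; what a row does not reach is not made up. A row lasts 1/10 s, in which the tool goes at most 50 mm and 8.59 degrees, less where a joint would pass 70% of its speed; a pose out of reach is approached as far as the arm can. A call with a gripper value outside its range is refused whole. The fingers move at their own pace and stop on an object; "squeeze" is the grip in N (left out, the last holds). Time passes only in rows, so rows that do not move let the fingers close. It gives the time, the measured TCP pose, the force and the opening at its end, in the units of the state.
- sense(): the state, without advancing time (a new reading comes with each control period).
- grab_frame(name): name is "scene" or "top" or "wrist"; returns (picture, depth): 400x640x3 uint8, blue, green, red; 400x640 float32, mm along the optical axis (not along the pixel's ray), 0 where there is no reading.
- camera_model(name): a dict with "fx", "fy", "cx", "cy" (pixels), "k1" (the pictures are not rectified: a ray, as slopes to the right and down, at radius r is drawn at 1 + k1 r^2 times it, then the intrinsics apply), "rvec" (rotation vector, rad) and "tvec" (3), from world to camera coordinates, as OpenCV has them; the wrist camera has in their place "hand_eye" (4x4, takes a point from camera to tool coordinates, whose origin is the TCP and whose axes are the flange's). Camera axes: x right, y down, z forward; pixel columns grow to the right and rows downward; lengths in mm; the calibration is good to about 2 mm. A picture is of the moment at which its call begins: read the wrist's pose just before it. camera_model takes no time and is no camera call.
- hand_in(): hands the job in, once; it reports no verdict.
The state is a dict: "time_s": time; "joint_pos": joint angles; "joint_velocities": joint speeds; "effort": joint torques, N m; "ee_pos": TCP position; "tcp_rot": TCP orientation; "ft_force": force on the tool from outside, world axes, zero at the start; "moment": the same for the moment, N m; "finger_gap": opening from 0.0 (shut) to 1.0 (fully open).
Only numpy, scipy, OpenCV 4.12 (cv2) and the standard library are available. Lean on these libraries where they do the work, as an engineer would, in place of code of your own. Each camera call takes 0.05 s, during which the arm holds its last target. There are 200 camera calls.

## Task

First push the steel tea tin that stands against the spice box along the slab, upright, until it is clear of where the leaf's thumb tab will come down; then push the spice box's half-open leaf over its spine with the fingertips and press it down until it lies flat over the other bay. Do not grip or lift anything, push gently without flicking the leaf, and leave the box and the small things around it where they stand.

Things in the scene. Friction and masses are not known exactly. Their poses are not given: they have to be found in the camera images.
- spice_box: orange plastic spice box, loose, 1.4 kg: 150 mm along its x, 220 mm along its y, walls 50 mm high, open top, two bays (y > 0, y < 0) either side of a spine along x at y = 0. Origin: centre of its underside; z up; x points roughly away from the robot (within 0.35 rad), y to the robot's left. The half-open leaf leans up over the y > 0 bay; the tin stands outside the y < 0 bay
- spine (a point): middle of the leaf's hinge axis, 53 mm above the box's underside; the axis runs along the box's x. Axes are the box's. The hinge is stiff (0.12 N m of friction): the leaf stays where it is left and neither falls nor springs
- leaf (a joint): angle of the lid leaf about the spine, rad: 0 = flat over the y > 0 bay, 1.57 = upright, 3.14 = flat over the y < 0 bay (end stop). Starts between 0.25 and 0.55
- leaf_tab (a point): middle of the outer edge of the leaf's thumb tab, at mid-thickness; x along the spine, y out along the leaf. The leaf is a rigid orange plate, 100 g, 5 mm thick, centred on the hinge axis, 144 mm wide, reaching 112 mm from the spine, with a tab 50 mm wide in the middle reaching 137 mm, which overhangs the box's wall by 27 mm when flat
- leaf_under: the leaf's underside skin (faces down at joint 0, up at joint 3.14), 3 mm thick. Origin: middle of the spine; x along the spine, y out along the leaf
- leaf_top: the leaf's top skin (faces up at joint 0, down at joint 3.14), 2 mm thick. Origin: middle of the spine; x along the spine, y out along the leaf
- tin: plain round steel tea tin, 66 mm across, 64 mm high, about 0.2 kg, loose on the slab, standing 4 to 8 mm from the outside of the box's y < 0 wall, about the middle of it, just where the thumb tab comes down. Origin: centre of its underside
- katori: small empty steel bowl, 84 mm across, 36 mm high, near the far left corner of the spice box; leave alone. Origin: centre of its underside
- salt_jar: small round glass jar with steel cap, 44 mm across, 60 mm high, on the slab beyond the spice box; leave alone. Origin: centre of its underside
- matchbox: matchbox lying flat, 36 x 54 x 15 mm, on the robot's side of the spice box; leave alone. Origin: centre of its underside
- spoon: steel spoon 130 mm long lying on the slab on the robot's side of the spice box; leave alone. Origin: near its middle, on the underside

How it is judged:
By the outcome, as a careful person would: the job done as asked, in the order asked, and still so for the second after the job is handed in, with the robot touching nothing.
It also fails if it takes over 61 s, if anything falls off the work surface, if the arm or the gripper's body presses on something with over 40 N, if the wrist force passes 120 N, or if a joint passes its speed limit or range.

## Working session

There is one attempt and no reset: what is moved stays moved. The work goes in short steps, Python scripts to look and compute and a tool call to move; the robot and the scene stay as the last step left them, time stands still between calls to the robot, and variables do not carry over. Pictures are saved under pics/ and viewed, about 8 in all and at most 12, crops included, and the job is handed in when it is done.

Besides the shell and the picture viewer there is one more tool, called after ">>>" by a JSON object that holds its "method" and its "body", one argument or row to a line. apply_moves: Moves the arm, as the interface text tells. Its arguments: {"type":"object","properties":{"motion":{"type":"array"},"squeeze":{"type":"number"}},"required":["motion"]}

```bash
mkdir -p pics; ls
cat > h.py <<'E'
import numpy as np, cv2
from station import *
from scipy.spatial.transform import Rotation as R
def cloud(name):
    s=sense(); img,d=grab_frame(name); m=camera_model(name)
    v,u=np.mgrid[0:400,0:640]
    K=np.array([[m['fx'],0,m['cx']],[0,m['fy'],m['cy']],[0,0,1.]])
    p=cv2.undistortPoints(np.stack([u,v],-1).reshape(-1,1,2).astype(np.float64),K,np.array([m['k1'],0,0,0.]))[:,0]
    P=np.c_[p,np.ones(len(p))]*d.reshape(-1,1)
    if 'rvec' in m:
        Rm=cv2.Rodrigues(np.array(m['rvec'],float))[0]; W=(P-np.array(m['tvec']).ravel())@Rm
    else:
        H=np.array(m['hand_eye']); T=P@H[:3,:3].T+H[:3,3]
        W=T@R.from_euler('xyz',s['tcp_rot']).as_matrix().T+np.array(s['ee_pos'])
    W[d.ravel()==0]=np.nan
    return img,W.reshape(400,640,3)
E
python3 - <<'E'
from h import *
print(sense(), tcp_to_tips)
o=[]
for n in("scene","top"):
    i,W=cloud(n); np.savez(n+'.npz',i=i,W=W); o.append(i)
cv2.imwrite('pics/a.png',cv2.resize(np.vstack(o),(480,600)))
cv2.imwrite('pics/top.png',o[1])
E
```

```text
pics
{'time_s': 0.0, 'joint_pos': array([ 1.27617489,  0.6293568 ,  0.0384333 ,  1.51834038, -0.02699792,
        0.99630154, -0.02001956]), 'joint_velocities': array([-0.00071612, -0.00061207,  0.00050997, -0.00066333,  0.00012997,
        0.00125952,  0.0005374 ]), 'effort': array([-1.30348376e-04, -5.49730146e+01,  1.14305131e+00, -1.86632180e+01,
       -5.22577122e-02,  2.36146047e-02,  1.90972373e-04]), 'ee_pos': array([ 147.33325444, -632.45174496,  229.55584901]), 'tcp_rot': array([-3.13970446e+00,  2.16552223e-05,  2.28810650e-01]), 'ft_force': array([-0.50640657, -0.60327487,  0.85884551]), 'moment': array([ 0.00236318, -0.02011924,  0.01054769]), 'finger_gap': 1.0005495381513734} 25.0
```

View pics/a.png

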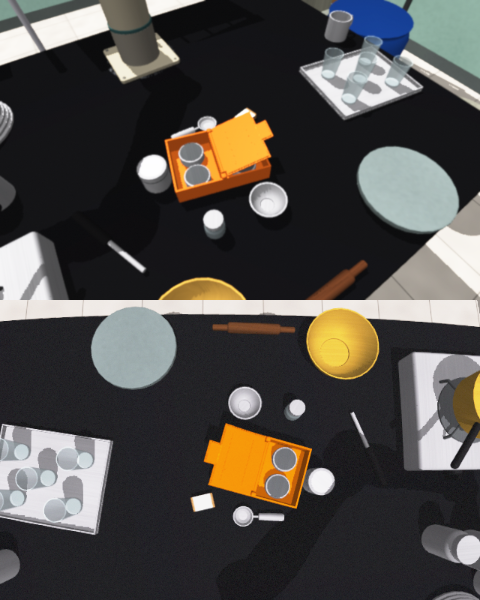

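The pictures show the orange box at the centre, at about (260,465) in the combined picture. Its leaf is open to the left, the tin is on the right at (320,481), the katori and jar are beyond the box, and the matchbox and spoon are on the robot's side. Next I'll measure positions from depth.

Run:
```python
from h import *
PT={}
for n in("scene","top"):
    z=np.load(n+'.npz'); i,W=z['i'],z['W']
    hsv=cv2.cvtColor(i,cv2.COLOR_BGR2HSV)
    m=((hsv[...,0]>5)&(hsv[...,0]<20)&(hsv[...,1]>200)&(hsv[...,2]>90)).astype(np.uint8)
    k,l,st,c=cv2.connectedComponentsWithStats(m)
    for j in range(1,k):
        if st[j,4]>800: print(n,j,st[j],np.nanmedian(W[l==j],0).round())
    ok=(m>0)&np.isfinite(W[...,2])
    P=W[ok]; 
    PT[n]=W
    # objects: z>8 in region near box
np.save('x.npy',0)
W=PT['top'];i=np.load('top.npz')['i']
reg=np.isfinite(W[...,2])&(W[...,2]>9)&(W[...,2]<150)
k,l,st,c=cv2.connectedComponentsWithStats(reg.astype(np.uint8))
for j in range(1,k):
    if 40<st[j,4]<20000:
        P=W[l==j]; print(j,st[j],np.min(P,0).round(),np.max(P,0).round(),np.median(P,0).round())
cv2.imwrite('pics/crop.png',cv2.resize(i[120:320,250:470],None,fx=3,fy=3,interpolation=cv2.INTER_CUBIC)[:600,:660])
```

```text
scene 1 [ 219  157  146  113 5501] [559. -20.  32.]
top 1 [ 272  164  144  114 8740] [540.  18.  63.]
1 [ 121    8  115  112 9875] [730. 198.  22.] [950. 418.  42.] [836. 306.  38.]
2 [ 409   10   96   96 5930] [ 746. -316.    9.] [ 935. -128.   68.] [ 868. -248.   33.]
3 [ 283   30  111   16 1308] [ 885. -111.    9.] [914. 108.  30.] [896.   0.  23.]
7 [  531    69   109   171 14143] [ 493. -589.   16.] [ 817. -390.  150.] [ 661. -443.   85.]
8 [632 100   8  54 283] [ 650. -548.  113.] [ 743. -527.  131.] [ 698. -538.  116.]
9 [ 304  116   44   43 1193] [652. -13.   9.] [733.  68.  39.] [701.  25.  22.]
11 [379 133  28  28 568] [ 653. -118.    9.] [694. -78.  63.] [671. -95.  59.]
12 [467 149  51 100 905] [ 478. -350.    9.] [ 675. -255.   24.] [ 551. -307.   18.]
13 [   0  165  149  148 2220] [368. 368.   9.] [651. 668.  90.] [569. 585.  18.]
14 [ 271  164  175  114 8035] [ 432. -184.    9.] [634. 125.  97.] [534.  24.  66.]
15 [  74  196   52   32 1260] [527. 408.   9.] [581. 465.  91.] [554. 447.  62.]
16 [362 196  34  33 882] [ 521. -102.    9.] [582. -41.  35.] [551. -70.  31.]
17 [  20  222   56   32 1362] [483. 507.   9.] [536. 563.  91.] [510. 535.  63.]
18 [352 231  35  34 887] [454. -83.   9.] [516. -21.  34.] [485. -51.  31.]
19 [  0 252  34  30 798] [432. 590.   9.] [484. 643.  89.] [459. 598.  52.]
20 [255 257  31  25 551] [424. 106.   9.] [469. 162.  19.] [446. 134.  15.]
21 [  57  263   52   34 1334] [410. 437.   9.] [464. 494.  91.] [436. 475.  63.]
22 [310 275  69  27 587] [385. -70.   9.] [434.  59.  22.] [407. -16.  15.]
23 [ 563  300   77   61 3180] [ 254. -610.    9.] [ 371. -448.  123.] [ 337. -468.   91.]
24 [  0 333  24  46 803] [248. 618.   9.] [323. 666.  69.] [291. 624.  34.]
25 [633 362   7  30 144] [ 169. -629.    9.] [ 231. -613.   26.] [ 204. -617.   16.]
26 [587 390  50  10 279] [ 157. -613.    9.] [ 178. -499.   34.] [ 170. -551.   20.]
```

View pics/crop.png

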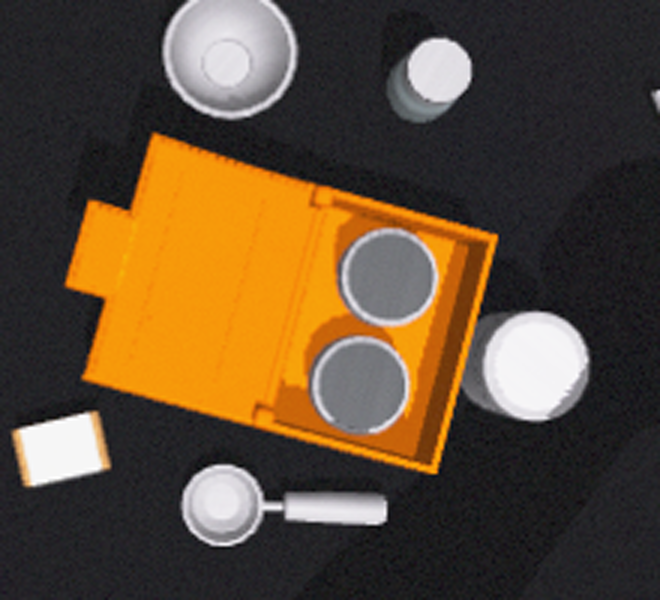

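The crop shows the leaf at the left with its tab at about (100,245), the right bay open with two cups in it, and the tin at (530,365) beside the right wall. I'll fit the box frame, leaf plane and tin from both views.

Run:
```python
from h import *
z=np.load('top.npz'); i,W=z['i'],z['W']; hsv=cv2.cvtColor(i,cv2.COLOR_BGR2HSV)
o=(hsv[...,0]>5)&(hsv[...,0]<20)&(hsv[...,1]>200)&np.isfinite(W[...,2])
o[:150]=0;o[290:]=0
P=W[o]; P=P[(P[:,0]>400)&(P[:,0]<660)&(P[:,1]>-170)&(P[:,1]<150)]
# leaf plane by ransac
best=0;rng=np.random.default_rng(0); A=P[P[:,2]>50]
for _ in range(400):
    q=A[rng.choice(len(A),3,False)]; n=np.cross(q[1]-q[0],q[2]-q[0]); L=np.linalg.norm(n)
    if L<500: continue
    n/=L; 
    if abs(n[2])>.985: continue
    inl=abs((A-q[0])@n)<1.5
    if inl.sum()>best: best=inl.sum(); I=inl
c=A[I].mean(0); n=np.linalg.svd(A[I]-c)[2][2]; n*=np.sign(n[2])
a=np.array([n[0],n[1]]);ang=np.arccos(n[2]); hy=-a/np.linalg.norm(a)  # uphill = +y box
print('leaf n',n,best,len(A),'angle',ang,'yaw from leaf',np.arctan2(-hy[0],hy[1]))
# rim points of box: lower bay
rim=P[(abs(P[:,2]-50)<4)]
r=cv2.minAreaRect(rim[:,:2].astype(np.float32)); print('rim rect',r)
yaw=np.arctan2(-hy[0],hy[1]); ex=np.array([np.cos(yaw),np.sin(yaw)]); ey=np.array([-ex[1],ex[0]])
for nm,Q in(('leaf',A[I]),('rim',rim)):
    for e in(ex,ey): print(nm,np.percentile(Q[:,:2]@e,[0,1,99,100]).round(1))
print('leaf z',np.percentile(A[I][:,2],[0,1,99,100]))
L=A[I]; v=L[:,:2]@ey
for nm in('top','scene'):
    z=np.load(nm+'.npz'); Wt=z['W']; 
    T=Wt.reshape(-1,3); T=T[np.isfinite(T[:,2])]
    T=T[(T[:,1]<-105)&(T[:,1]>-200)&(T[:,0]>430)&(T[:,0]<560)&(T[:,2]>57)]
    print(nm,'tin',cv2.minEnclosingCircle(T[:,:2].astype(np.float32)),np.median(T,0))
```

```text
leaf n [-0.07969543 -0.28151228  0.95624237] 4462 5772 angle 0.2969192690259872 yaw from leaf -0.2758787093536372
rim rect ((533.7877197265625, -8.685882568359375), (221.29734802246094, 150.77285766601562), 74.02581787109375)
leaf [441.4 446.3 585.9 590.1]
leaf [118.3 134.7 264.  268.4]
rim [440.3 440.6 590.9 591.2]
rim [ 26.5  26.7 242.2 247.9]
leaf z [50.20575622 54.96309499 94.19979942 95.72676974]
top tin ((495.9354248046875, -152.4107666015625), 33.02780532836914) [ 496.19555601 -151.48804592   63.87765237]
scene tin ((492.3439025878906, -152.24977111816406), 33.31874465942383) [ 496.07039942 -153.01791781   64.53632091]
```

```bash
cat >> h.py <<'E'
YAW=-.279; C=np.array([534,-9,0.]); B=R.from_euler('z',YAW).as_matrix()
def b2w(p): return B@np.array(p,float)+C
def w2b(p): return B.T@(np.array(p,float)-C)
def plan(tip_b, rot_b=None):
    "tip target in box frame; rot_b tool orientation as matrix in box frame. turn first then shift (in the turned frame)"
    s=sense(); R0=R.from_euler('xyz',s['tcp_rot']); p=np.array(s['ee_pos'])
    R1=R0 if rot_b is None else R.from_matrix(B@rot_b)
    tw=b2w(tip_b)-25*R1.as_matrix()[:,2]
    print('turn deg',np.rad2deg((R0.inv()*R1).as_rotvec()).round(2),'shift turned',(R1.inv().apply(tw-p)).round(1),'shift unturned',(R0.inv().apply(tw-p)).round(1))
def st():
    s=sense(); r=R.from_euler('xyz',s['tcp_rot']).as_matrix(); print('t',s['time_s'],'tip box',w2b(s['ee_pos']+25*r[:,2]).round(1),'z axis box',(B.T@r[:,2]).round(3),'F',s['ft_force'].round(1),'gap',s['finger_gap'])
DOWN=np.diag([1.,-1,-1])
E
python3 - <<'E'
from h import *
st(); plan([-65,-148,150],DOWN)
E
```

```text
t 0.1 tip box [-200.  -705.9  204.7] z axis box [-0.001  0.001 -1.   ] F [ 0.1  1.1 -0.2] gap 0.99683471565511
turn deg [-9.00e-02  2.00e-02  2.91e+01] shift turned [ 135.  -557.9   54.7] shift unturned [ 389.3 -421.8   55.4]
```

>>> {"method": "apply_moves", "body": {
  "motion": [
    [0.36,0,0,0,0,0,7.28],
    [0.36,0,0,0,0,0,7.28],
    [0.36,0,0,0,0,0,7.28],
    [0.36,0,0,0,0,0,7.28],
    [0.36,9,-36,0,0,0,0],
    [0.36,9,-36,0,0,0,0],
    [0.36,9,-36,0,0,0,0],
    [0.36,9,-36,0,0,0,0],
    [0.36,9,-36,0,0,0,0],
    [0.36,9,-36,0,0,0,0]
  ]
}}

```text
time_s: 1.1
ee_pos: [259.4, -438.7, 230.2]
tcp_rot: [-3.141, 0.0, -0.279]
ft_force: [0.4, -0.9, -0.7]
finger_gap: 0.319
```

>>> {"method": "apply_moves", "body": {
  "motion": [
    [0.36,9,-38,0,0,0,0],
    [0.36,9,-38,0,0,0,0],
    [0.36,9,-38,0,0,0,0],
    [0.36,9,-38,0,0,0,0],
    [0.36,9,-38,10,0,0,0],
    [0.36,9,-38,10,0,0,0],
    [0.36,9,-38,10,0,0,0],
    [0.36,9,-38,10,0,0,0],
    [0.36,9,-38,10,0,0,0],
    [0.36,0,0,5,0,0,0]
  ]
}}

```text
time_s: 2.1
ee_pos: [433.4, -128.6, 174.5]
tcp_rot: [-3.139, 0.0, -0.27]
ft_force: [0.4, -0.3, -0.2]
finger_gap: 0.319
```

Run:
```python
from h import *
st(); plan([-65,-148,14],DOWN)
i,W=cloud('wrist'); cv2.imwrite('pics/w1.png',i)
```

```text
t 2.1 tip box [ -63.8 -142.6  149.5] z axis box [-0.     0.003 -1.   ] F [ 0.4 -0.3 -0.2] gap 0.31865658819345527
turn deg [-0.15  0.02  0.5 ] shift turned [ -1.2   5.3 135.5] shift unturned [ -1.2   5.7 135.5]
```

View pics/w1.png

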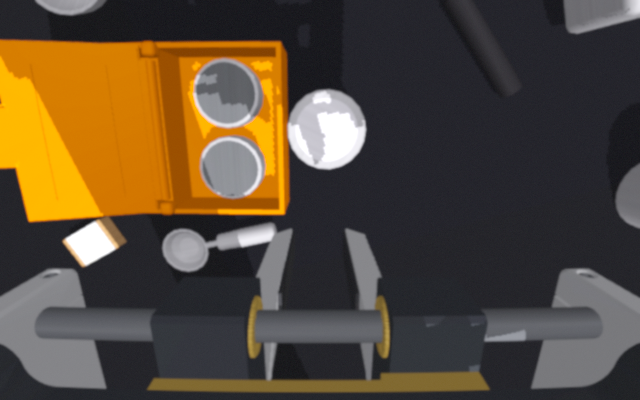

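The wrist view shows the tin at (327,130), close to the box wall at x≈288 px, and the spoon handle ending at (275,232), left of the fingers' descent line. I'll descend on the tin's line.

>>> {"method": "apply_moves", "body": {
  "motion": [
    [0.36,0,7,15,0,0,0],
    [0.36,0,0,20,0,0,0],
    [0.36,0,0,20,0,0,0],
    [0.36,0,0,20,0,0,0],
    [0.36,0,0,20,0,0,0],
    [0.36,0,0,20,0,0,0],
    [0.36,0,0,15,0,0,0],
    [0.36,0,0,5,0,0,0],
    [0.36,0,0,0,0,0,0]
  ]
}}

```text
time_s: 3.05
ee_pos: [428.4, -141.6, 40.2]
tcp_rot: [3.141, 0.001, -0.281]
ft_force: [-0.5, 0.0, 0.4]
finger_gap: 0.32
```

Run:
```python
from h import *
st(); plan([60,-160,14],DOWN)
```

```text
t 3.05 tip box [ -65.  -156.6   15.2] z axis box [-0.001 -0.001 -1.   ] F [-0.5  0.   0.4] gap 0.32017937118248724
turn deg [ 0.03  0.08 -0.13] shift turned [125.    3.4   1.2] shift unturned [125.    3.1   1. ]
```

>>> {"method": "apply_moves", "body": {
  "motion": [
    [0.36,2,-5,0,0,0,0],
    [0.36,6,-1,0,0,0,0],
    [0.36,6,0,0,0,0,0],
    [0.36,5,0,0,0,0,0],
    [0.36,4,0,0,0,0,0],
    [0.36,4,0,0,0,0,0],
    [0.36,4,0.3,0,0,0,0],
    [0.36,5,0.5,0,0,0,0],
    [0.36,6,0.8,0,0,0,0],
    [0.36,6,0.8,0,0,0,0]
  ]
}}

```text
time_s: 4.05
ee_pos: [476.7, -150.8, 40.4]
tcp_rot: [3.141, 0.0, -0.28]
ft_force: [-1.4, 1.1, -0.7]
finger_gap: 0.319
```

>>> {"method": "apply_moves", "body": {
  "motion": [
    [0.36,7,1,0,0,0,0],
    [0.36,7,1,0,0,0,0],
    [0.36,7,1,0,0,0,0],
    [0.36,7,1,0,0,0,0],
    [0.36,7,1,0,0,0,0],
    [0.36,7,1,0,0,0,0],
    [0.36,7,1,0,0,0,0],
    [0.36,6,1,0,0,0,0],
    [0.36,4,1,0,0,0,0],
    [0.36,2,0,0,0,0,0]
  ]
}}

```text
time_s: 5.05
ee_pos: [532.8, -176.3, 40.5]
tcp_rot: [3.141, -0.0, -0.28]
ft_force: [-0.3, 0.2, -0.9]
finger_gap: 0.317
```

Run:
```python
from h import *
st()
i,W=cloud('top'); s,_=grab_frame('scene');cv2.imwrite('pics/b.png',np.hstack([i[130:330,250:470],s[110:310,180:400]]))
T=W.reshape(-1,3);Q=(T-C)@B; Q=Q[np.isfinite(Q[:,2])]
Q=Q[(Q[:,1]<-118)&(Q[:,1]>-210)&(Q[:,0]>60)&(Q[:,0]<150)&(Q[:,2]>55)&(Q[:,2]<70)]
print(cv2.minEnclosingCircle(Q[:,:2].astype(np.float32)),Q.min(0),Q.max(0))
```

```text
t 5.05 tip box [  44.9 -161.1   15.5] z axis box [ 0. -0. -1.] F [-0.3  0.2 -0.9] gap 0.31655359338804634
((99.64187622070312, -154.06350708007812), 25.207584381103516) [  84.60702694 -177.3815879    55.05873646] [ 114.98768224 -130.74543154   67.16358387]
```

View pics/b.png

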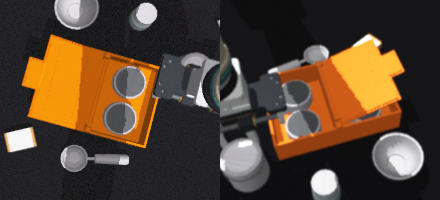

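>>> {"method": "apply_moves", "body": {
  "motion": [
    [0.36,4,0.5,0,0,0,0],
    [0.36,4,0.5,0,0,0,0],
    [0.36,3,0,0,0,0,0],
    [0.36,0,0,0,0,0,0],
    [0.36,-6,0,0,0,0,0],
    [0.36,-15,0,0,0,0,0],
    [0.36,-15,0,-5,0,0,0],
    [0.36,0,0,-40,0,0,0],
    [0.36,0,0,-45,0,0,0],
    [0.36,0,0,-45,0,0,0]
  ]
}}

```text
time_s: 6.15
ee_pos: [507.7, -169.9, 176.9]
tcp_rot: [3.142, 0.0, -0.28]
ft_force: [0.4, -0.2, 0.1]
finger_gap: 0.319
```

```bash
cat >> h.py <<'E'
def tilt(a,sg):
    a=np.deg2rad(a); s,c=np.sin(a),np.cos(a)
    z=np.array([0,-s,-c]); y=np.array([sg*1.,0,0]); return np.c_[np.cross(y,z),y,z]
E
python3 - <<'E'
from h import *
st(); print(sense()['joint_pos'].round(2))
for sg in(1,-1): plan([0,160,150],tilt(40,sg)); plan([0,160,190],tilt(0,sg))
E
```

```text
t 6.15 tip box [  19.  -161.9  151.9] z axis box [-0. -0. -1.] F [ 0.4 -0.2  0.1] gap 0.3190567216719202
[ 0.17  0.54  0.14  1.9  -0.11  0.71 -1.47]
turn deg [-31.32 -31.29 -86.03] shift turned [ 263.9  -19.  -211.3] shift unturned [ -19.2 -338.     7.7]
turn deg [-1.000e-02  1.000e-02 -9.004e+01] shift turned [321.9 -19.  -38.1] shift unturned [ -19.2 -321.9  -38.1]
turn deg [-31.28  31.31  85.96] shift turned [-263.9   19.  -211.3] shift unturned [ -19.2 -338.     7.7]
turn deg [1.000e-02 1.000e-02 8.996e+01] shift turned [-321.9   19.   -38.1] shift unturned [ -19.2 -321.9  -38.1]
```

>>> {"method": "apply_moves", "body": {
  "motion": [
    [1,0,0,-10,0,0,-7.5],
    [1,0,0,-10,0,0,-7.5],
    [1,0,0,-10,0,0,-7.5],
    [1,0,0,-8,0,0,-7.5],
    [1,0,0,0,0,0,-7.5],
    [1,0,0,0,0,0,-7.5],
    [1,0,0,0,0,0,-7.5],
    [1,0,0,0,0,0,-7.5],
    [1,0,0,0,0,0,-7.5],
    [1,0,0,0,0,0,-7.5]
  ],
  "squeeze": 10
}}

```text
time_s: 7.15
ee_pos: [508.1, -170.0, 213.6]
tcp_rot: [3.141, -0.0, 1.035]
ft_force: [0.3, 0.4, 0.2]
finger_gap: 0.003
```

>>> {"method": "apply_moves", "body": {
  "motion": [
    [1,0,0,0,0,0,-7.5],
    [1,0,0,0,0,0,-7.5],
    [1,38,-2,0,0,0,0],
    [1,42,-2,0,0,0,0],
    [1,42,-3,0,0,0,0],
    [1,42,-3,0,0,0,0],
    [1,42,-3,0,0,0,0],
    [1,42,-3,0,0,0,0],
    [1,42,-3,0,0,0,0],
    [1,30,0,0,0,0,0]
  ]
}}

```text
time_s: 8.15
ee_pos: [578.0, 146.6, 213.7]
tcp_rot: [3.141, -0.002, 1.294]
ft_force: [0.2, -0.1, 0.5]
finger_gap: 0.003
```

Run:
```python
from h import *
st(); print(sense()['joint_pos'].round(2))
plan([0,175,110],tilt(40,1))
```

```text
t 8.15 tip box [ -0.5 161.7 188.7] z axis box [ 0.     0.002 -1.   ] F [ 0.2 -0.1  0.5] gap 0.0030135997667547925
[-0.11  0.58 -0.3   1.69  0.2   0.9  -0.76]
turn deg [  0.08 -40.12   0.13] shift turned [76.9  0.5 45.9] shift unturned [29.2  0.6 84.6]
```

>>> {"method": "apply_moves", "body": {
  "motion": [
    [1,5,0,0,0,-6.7,0],
    [1,5,0,0,0,-6.7,0],
    [1,5,0,0,0,-6.7,0],
    [1,5,0,0,0,-6.7,0],
    [1,5,0,0,0,-6.7,0],
    [1,5,0,0,0,-6.6,0],
    [1,0,0,0,0,0,0]
  ]
}}

```text
time_s: 8.85
ee_pos: [583.9, 174.2, 200.0]
tcp_rot: [-3.133, 0.702, 1.303]
ft_force: [-1.1, 0.5, -1.0]
finger_gap: 0.005
```

Run:
```python
from h import *
st(); print(sense()['joint_pos'].round(2))
plan([0,175,110]);plan([0,160,70]);plan([0,128,70])
s=cloud('scene');i=s[0];cv2.imwrite('pics/c.png',cv2.resize(i[60:300,150:450],None,fx=2,fy=2))
W=cloud('top')[1]; Q=(W.reshape(-1,3)-C)@B; Q=Q[np.isfinite(Q[:,2])]
T=Q[(Q[:,1]<-105)&(Q[:,1]>-220)&(Q[:,0]>40)&(Q[:,0]<160)&(Q[:,2]>58)&(Q[:,2]<70)]
print('tin',cv2.minEnclosingCircle(T[:,:2].astype(np.float32)))
r=Q[(abs(Q[:,2]-50)<3)&(Q[:,1]<0)&(Q[:,1]>-130)&(abs(Q[:,0])<100)]
print('rim',r.min(0).round(1),r.max(0).round(1))
t=Q[(Q[:,1]>112)&(abs(Q[:,0])<40)&(Q[:,2]>60)&(Q[:,2]<105)]
print('tab',t.min(0),t.max(0))
```

```text
t 8.85 tip box [ -2.5 173.7 181. ] z axis box [-0.001 -0.646 -0.763] F [-1.1  0.5 -1. ] gap 0.00520487992261816
[-0.55  0.9  -0.07  1.26  0.47  1.57 -1.03]
turn deg [0. 0. 0.] shift turned [46.8  2.9 53.3] shift unturned [46.8  2.9 53.3]
turn deg [0. 0. 0.] shift turned [61.2  3.1 93.6] shift unturned [61.2  3.1 93.6]
turn deg [0. 0. 0.] shift turned [ 36.7   2.9 114.2] shift unturned [ 36.7   2.9 114.2]
tin ((95.31385803222656, -162.70570373535156), 33.53218460083008)
rim [ -75.8 -130.    47.1] [91.5 -0.1 52.9]
tab [-25.22225503 112.024829    85.09315394] [ 24.801674   132.19675249  97.49977607]
```

View pics/c.png

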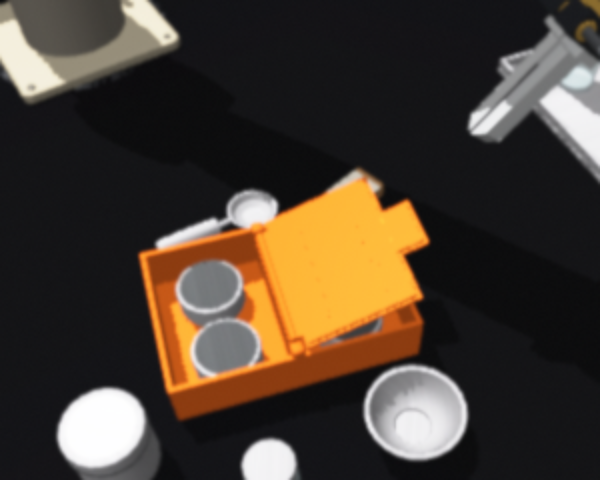

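The scene view shows the tin standing upright at (105,435), well away from the tab's landing place, and the box unmoved. The leaf's tab is at (405,228), and the fingers are up and to the right of it. Next I'll bring the fingers under the tab.

>>> {"method": "apply_moves", "body": {
  "motion": [
    [1,8,0.5,12,0,0,0],
    [1,8,0.5,12,0,0,0],
    [1,8,0.5,12,0,0,0],
    [1,8,0.5,12,0,0,0],
    [1,8,0.5,12,0,0,0],
    [1,8,0,12,0,0,0],
    [1,8,0,9,0,0,0],
    [1,8,0,4,0,0,0],
    [1,0,0,0,0,0,0]
  ]
}}

```text
time_s: 9.85
ee_pos: [586.2, 164.3, 97.2]
tcp_rot: [-3.139, 0.7, 1.294]
ft_force: [0.3, -0.1, -0.5]
finger_gap: 0.005
```

Run:
```python
from h import *
st(); plan([0,138,72])
```

```text
t 9.85 tip box [  2.4 164.9  78.1] z axis box [-0.001 -0.645 -0.765] F [ 0.3 -0.1 -0.5] gap 0.005065161640257085
turn deg [0. 0. 0.] shift turned [-16.6  -2.4  22. ] shift unturned [-16.6  -2.4  22. ]
```

```bash
cat >> h.py <<'E'
def pose(th,x=0):
    al=np.deg2rad(np.clip(np.interp(th,[.3,.8,1.57],[40,38,0]),0,40))
    d=np.array([-np.sin(al),-np.cos(al)]); m=np.array([-np.cos(al),np.sin(al)]); u=np.array([np.sin(th),-np.cos(th)]); l=np.array([np.cos(th),np.sin(th)])
    if th<1.57: T=137*l+2.5*u-8*m+np.interp(th,[.3,.9],[12,27])*d
    else: T=np.interp(th,[1.57,3.14],[110,98])*l+2.5*u-8*m
    R1=B@tilt(np.rad2deg(al),1); return R1, b2w([x,T[0],53+T[1]])-25*R1[:,2], np.r_[T,np.rad2deg(al)]
def rows(ths,x=0):
    s=sense(); R0=R.from_euler('xyz',s['tcp_rot']).as_matrix(); p=np.array(s['ee_pos'])
    for th in ths:
        R1,q,T=pose(th,x); print(round(th,2),(R0.T@(q-p)).round(1),np.rad2deg(R.from_matrix(R0.T@R1).as_rotvec()).round(1),T.round(0)); R0,p=R1,q
E
python3 - <<'E'
from h import *
st(); plan([0,145,72]); rows([.2])
rows(np.arange(.2,1.01,.06))
E
```

```text
t 9.85 tip box [  2.4 164.9  78.1] z axis box [-0.001 -0.645 -0.765] F [ 0.3 -0.1 -0.5] gap 0.005065161640257085
turn deg [0. 0. 0.] shift turned [-11.3  -2.4  17.5] shift unturned [-11.3  -2.4  17.5]
0.2 [-14.8  -2.4  31.6] [-0.1  0.1  0.1] [133.  10.  40.]
0.2 [-14.8  -2.4  31.6] [-0.1  0.1  0.1] [133.  10.  40.]
0.26 [-6.5 -0.  -5. ] [0. 0. 0.] [131.  18.  40.]
0.32 [-6.8 -0.  -4.2] [-0.   0.1 -0. ] [129.  26.  40.]
0.38 [-7.1  0.  -2.8] [-0.   0.2 -0. ] [125.  33.  40.]
0.44 [-7.3 -0.  -2.4] [0.  0.2 0. ] [121.  39.  39.]
0.5 [-7.5  0.  -2. ] [-0.   0.2  0. ] [117.  45.  39.]
0.56 [-7.7  0.  -1.5] [-0.   0.2 -0. ] [112.  51.  39.]
0.62 [-7.8 -0.  -1.1] [ 0.   0.2 -0. ] [107.  57.  39.]
0.68 [-8.   0.  -0.7] [0.  0.2 0. ] [101.  62.  38.]
0.74 [-8.1 -0.  -0.2] [ 0.   0.2 -0. ] [95. 68. 38.]
0.8 [-8.1  0.   0.2] [-0.   0.2 -0. ] [88. 72. 38.]
0.86 [-8.1 -0.   0.3] [-0.  3.  0.] [83. 76. 35.]
0.92 [-8.1  0.  -0.1] [ 0.  3. -0.] [77. 80. 32.]
0.98 [-8.1 -0.  -1.1] [0. 3. 0.] [72. 85. 29.]
```

>>> {"method": "apply_moves", "body": {
  "motion": [
    [1,0,-1,8,0,0,0],
    [1,0,-1,8,0,0,0],
    [1,0,0,8,0,0,0],
    [1,-3,0,7,0,0,0],
    [1,-6,0,0,0,0,0],
    [1,-6,0,0,0,0,0],
    [1,-5,0,-4,0,0,0],
    [1,-6,0,-4,0,0,0],
    [1,-7,0,-3,0,0,0]
  ]
}}

```text
time_s: 10.75
ee_pos: [574.8, 128.7, 105.3]
tcp_rot: [3.141, 0.697, 1.292]
ft_force: [1.6, 2.0, -0.5]
finger_gap: 0.004
```

Run:
```python
from h import *
st(); rows(np.arange(.38,1.01,.06))
```

```text
t 10.75 tip box [  1.3 127.6  86.1] z axis box [ 0.001 -0.642 -0.767] F [ 1.6  2.  -0.5] gap 0.004358870174599273
0.38 [-1.5 -1.3  1.8] [ 0.1  0.3 -0. ] [125.  33.  40.]
0.44 [-7.3 -0.  -2.4] [0.  0.2 0. ] [121.  39.  39.]
0.5 [-7.5  0.  -2. ] [-0.   0.2  0. ] [117.  45.  39.]
0.56 [-7.7  0.  -1.5] [-0.   0.2 -0. ] [112.  51.  39.]
0.62 [-7.8 -0.  -1.1] [ 0.   0.2 -0. ] [107.  57.  39.]
0.68 [-8.   0.  -0.7] [0.  0.2 0. ] [101.  62.  38.]
0.74 [-8.1 -0.  -0.2] [ 0.   0.2 -0. ] [95. 68. 38.]
0.8 [-8.1  0.   0.2] [-0.   0.2 -0. ] [88. 72. 38.]
0.86 [-8.1 -0.   0.3] [-0.  3.  0.] [83. 76. 35.]
0.92 [-8.1  0.  -0.1] [ 0.  3. -0.] [77. 80. 32.]
0.98 [-8.1 -0.  -1.1] [0. 3. 0.] [72. 85. 29.]
```

Light contact, about 2.5 N. I'll continue along the arc.

>>> {"method": "apply_moves", "body": {
  "motion": [
    [1,-3,-1,1,0,0,0],
    [1,-7,0,-2,0,0,0],
    [1,-7.5,0,-2,0,0,0],
    [1,-7.7,0,-1.5,0,0,0],
    [1,-7.8,0,-1,0,0,0],
    [1,-8,0,-0.7,0,0,0],
    [1,-8,0,-0.2,0,0.5,0],
    [1,-8,0,0.2,0,1,0],
    [1,-8,0,0.3,0,2,0],
    [1,-4,0,0,0,1,0]
  ]
}}

```text
time_s: 11.75
ee_pos: [559.6, 78.6, 154.4]
tcp_rot: [3.141, 0.621, 1.289]
ft_force: [-0.5, 1.4, 0.4]
finger_gap: 0.005
```

Run:
```python
from h import *
st(); print(sense()['joint_pos'].round(2))
i,W=cloud('scene'); cv2.imwrite('pics/d.png',cv2.resize(i[60:300,150:450],None,fx=2,fy=2))
rows(np.arange(.92,1.58,.06))
```

```text
t 11.75 tip box [  0.4  76.7 134.1] z axis box [-0.001 -0.582 -0.813] F [-0.5  1.4  0.4] gap 0.004875261964754216
[-0.42  0.82 -0.07  1.56  0.51  1.27 -1.04]
0.92 [ 0.5 -0.8  0.3] [-0.   3.5 -0.2] [77. 80. 32.]
0.98 [-8.1 -0.  -1.1] [0. 3. 0.] [72. 85. 29.]
1.04 [-8.1  0.  -1. ] [-0.  3.  0.] [67. 89. 26.]
1.1 [-8.1 -0.  -0.9] [ 0.  3. -0.] [61. 93. 23.]
1.16 [-8.1  0.  -0.9] [-0.  3.  0.] [55. 97. 20.]
1.22 [-8.1  0.  -0.8] [-0.  3.  0.] [ 49. 100.  17.]
1.28 [-8.1 -0.  -0.7] [ 0.  3. -0.] [ 43. 102.  14.]
1.34 [-8.1  0.  -0.7] [0. 3. 0.] [ 36. 105.  11.]
1.4 [-8.1  0.  -0.6] [-0.  3.  0.] [ 30. 107.   8.]
1.46 [-8.1  0.  -0.5] [ 0.  3. -0.] [ 23. 108.   5.]
1.52 [-8.1 -0.  -0.5] [ 0.  3. -0.] [ 16. 109.   2.]
1.58 [-7.9 -0.  -0.2] [-0.   2.5  0. ] [  9. 110.   0.]
```

View pics/d.png

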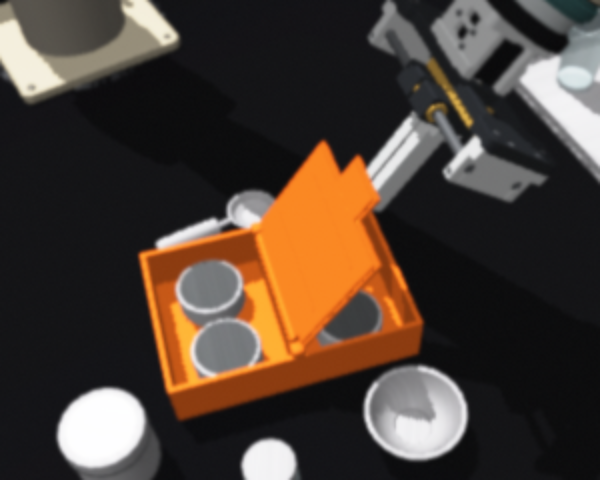

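The leaf is now at about 0.9 rad with the fingers (385,180) behind its tab, and the box hasn't moved. I'll carry on to upright.

>>> {"method": "apply_moves", "body": {
  "motion": [
    [1,-3,-0.4,0,0,3.5,0],
    [1,-8,-0.4,-1,0,3,0],
    [1,-8,0,-1,0,3,0],
    [1,-8,0,-1,0,3,0],
    [1,-8,0,-0.9,0,3,0],
    [1,-8,0,-0.8,0,3,0],
    [1,-8,0,-0.7,0,3,0],
    [1,-8,0,-0.7,0,3,0],
    [1,-8,0,-0.6,0,3,0],
    [1,-8,0,-0.5,0,3,0]
  ]
}}

```text
time_s: 12.8
ee_pos: [540.2, 16.0, 186.4]
tcp_rot: [-3.142, 0.087, 1.291]
ft_force: [-0.2, 1.0, -1.2]
finger_gap: 0.005
```

Run:
```python
from h import *
st(); print(sense()['joint_pos'].round(2))
rows(np.arange(1.52,2.12,.06))
```

```text
t 12.8 tip box [ -0.9  23.6 161.5] z axis box [-0.    -0.087 -0.996] F [-0.2  1.  -1.2] gap 0.004969364536413875
[ 0.04  0.55 -0.27  1.84  0.3   0.82 -0.68]
1.52 [-8.4  0.9 -0.2] [-0.   2.5 -0. ] [ 16. 109.   2.]
1.58 [-7.9 -0.  -0.2] [-0.   2.5  0. ] [  9. 110.   0.]
1.64 [-6.6  0.   0.6] [0. 0. 0.] [  3. 109.   0.]
1.7 [-6.5 -0.   1. ] [0. 0. 0.] [ -4. 108.   0.]
1.76 [-6.4 -0.   1.3] [0. 0. 0.] [-10. 107.   0.]
1.82 [-6.3  0.   1.7] [0. 0. 0.] [-16. 105.   0.]
1.88 [-6.1  0.   2.1] [0. 0. 0.] [-22. 103.   0.]
1.94 [-6.  -0.   2.4] [0. 0. 0.] [-28. 101.   0.]
2.0 [-5.8  0.   2.8] [0. 0. 0.] [-34.  98.   0.]
2.06 [-5.6 -0.   3.1] [0. 0. 0.] [-40.  95.   0.]
2.12 [-5.4  0.   3.4] [0. 0. 0.] [-45.  92.   0.]
```

>>> {"method": "apply_moves", "body": {
  "motion": [
    [1,-8.4,0.5,-0.2,0,2.5,0],
    [1,-8,0,-0.2,0,2.5,0],
    [1,-6.6,0,0.6,0,0,0],
    [1,-6.5,0,1,0,0,0],
    [1,-6.4,0,1.3,0,0,0],
    [1,-6.3,0,1.7,0,0,0],
    [1,-6.1,0,2.1,0,0,0],
    [1,-6,0,2.4,0,0,0],
    [1,-5.8,0,2.8,0,0,0],
    [1,-5.6,0,3.1,0,0,0]
  ]
}}

```text
time_s: 13.8
ee_pos: [522.8, -47.3, 172.5]
tcp_rot: [-3.142, 0.002, 1.291]
ft_force: [0.3, 1.2, 1.2]
finger_gap: 0.006
```

Run:
```python
from h import *
st()
rows(np.arange(2.12,3.15,.06))
```

```text
t 13.8 tip box [ -0.2 -40.  147.5] z axis box [-0.    -0.002 -1.   ] F [0.3 1.2 1.2] gap 0.006061511544297373
2.12 [-5.2  0.2  2.9] [-0.   0.1 -0. ] [-45.  92.   0.]
2.18 [-5.1  0.   3.7] [0. 0. 0.] [-50.  88.   0.]
2.24 [-4.9 -0.   4. ] [0. 0. 0.] [-55.  84.   0.]
2.3 [-4.6  0.   4.3] [0. 0. 0.] [-60.  80.   0.]
2.36 [-4.3 -0.   4.5] [0. 0. 0.] [-64.  75.   0.]
2.42 [-4.   0.   4.8] [0. 0. 0.] [-68.  70.   0.]
2.48 [-3.7  0.   5. ] [0. 0. 0.] [-72.  65.   0.]
2.54 [-3.4  0.   5.2] [0. 0. 0.] [-75.  60.   0.]
2.6 [-3.1 -0.   5.3] [0. 0. 0.] [-78.  55.   0.]
2.66 [-2.7  0.   5.5] [0. 0. 0.] [-81.  49.   0.]
2.72 [-2.4 -0.   5.6] [0. 0. 0.] [-83.  44.   0.]
2.78 [-2.  -0.   5.7] [0. 0. 0.] [-85.  38.   0.]
2.84 [-1.7  0.   5.8] [0. 0. 0.] [-87.  32.   0.]
2.9 [-1.3 -0.   5.9] [0. 0. 0.] [-88.  26.   0.]
2.96 [-1.   0.   5.9] [0. 0. 0.] [-89.  20.   0.]
3.02 [-0.6 -0.   5.9] [0. 0. 0.] [-90.  14.   0.]
3.08 [-0.2  0.   5.9] [0. 0. 0.] [-90.   9.   0.]
3.14 [ 0.1 -0.   5.9] [0. 0. 0.] [-90.   3.   0.]
```

>>> {"method": "apply_moves", "body": {
  "motion": [
    [1,-5.2,0,2.9,0,0,0],
    [1,-5.1,0,3.7,0,0,0],
    [1,-4.9,0,4,0,0,0],
    [1,-4.6,0,4.3,0,0,0],
    [1,-4.3,0,4.5,0,0,0],
    [1,-4,0,4.8,0,0,0],
    [1,-3.7,0,5,0,0,0],
    [1,-3.4,0,5.2,0,0,0],
    [1,-3.1,0,5.3,0,0,0],
    [1,-2.7,0,5.5,0,0,0]
  ]
}}

```text
time_s: 14.8
ee_pos: [511.5, -86.6, 127.1]
tcp_rot: [-3.141, 0.002, 1.291]
ft_force: [-0.5, -0.9, 0.9]
finger_gap: 0.009
```

>>> {"method": "apply_moves", "body": {
  "motion": [
    [1,-2.4,0,5.6,0,0,0],
    [1,-2,0,5.7,0,0,0],
    [1,-1.7,0,5.8,0,0,0],
    [1,-1.3,0,5.9,0,0,0],
    [1,-1,0,5.9,0,0,0],
    [1,-0.6,0,5,0,0,0],
    [1,-0.2,0,4,0,0,0],
    [1,0,0,3,0,0,0],
    [1,0,0,2,0,0,0]
  ]
}}

```text
time_s: 15.7
ee_pos: [509.0, -95.2, 84.5]
tcp_rot: [-3.141, 0.002, 1.291]
ft_force: [1.4, 0.2, 0.8]
finger_gap: 0.006
```

Run:
```python
from h import *
st()
```

```text
t 15.7 tip box [ -0.4 -89.8  59.5] z axis box [-0.    -0.002 -1.   ] F [1.4 0.2 0.8] gap 0.005952427746130506
```

>>> {"method": "apply_moves", "body": {
  "motion": [
    [1,0,0,1.5,0,0,0],
    [1,0,0,1.5,0,0,0],
    [1,0,0,1,0,0,0],
    [1,0,0,0.5,0,0,0],
    [1,0,0,0,0,0,0]
  ]
}}

```text
time_s: 16.2
ee_pos: [509.0, -95.2, 80.7]
tcp_rot: [3.141, 0.002, 1.291]
ft_force: [-1.4, 0.2, 5.3]
finger_gap: 0.006
```

>>> {"method": "apply_moves", "body": {
  "motion": [
    [1,0,0,1,0,0,0],
    [1,0,0,1,0,0,0],
    [1,0,0,0,0,0,0]
  ]
}}

```text
time_s: 16.5
ee_pos: [509.1, -95.2, 80.4]
tcp_rot: [3.141, 0.003, 1.291]
ft_force: [-4.2, 0.8, 20.2]
finger_gap: 0.004
```

The pressing force rose to 20 N with almost no further travel, so the leaf is at its stop. I'll lift straight up and check.

>>> {"method": "apply_moves", "body": {
  "motion": [
    [1,0,0,-3,0,0,0],
    [1,0,0,-8,0,0,0],
    [1,0,0,-25,0,0,0],
    [1,0,0,-40,0,0,0],
    [1,40,0,-40,0,0,0],
    [1,45,0,-20,0,0,0],
    [1,45,0,0,0,0,0],
    [1,45,0,0,0,0,0],
    [1,45,0,0,0,0,0],
    [1,40,0,0,0,0,0]
  ]
}}

```text
time_s: 17.5
ee_pos: [579.8, 153.1, 209.5]
tcp_rot: [3.141, 0.001, 1.292]
ft_force: [0.2, 0.7, 0.8]
finger_gap: 0.006
```

>>> {"method": "apply_moves", "body": {
  "motion": [
    [1,40,0,0,0,0,0],
    [1,40,0,0,0,0,0],
    [1,0,0,0,0,0,0]
  ]
}}

```text
time_s: 17.8
ee_pos: [601.1, 235.5, 209.1]
tcp_rot: [-3.14, -0.004, 1.299]
ft_force: [-1.5, 0.3, -1.3]
finger_gap: 0.004
```

Run:
```python
from h import *
st()
i,W=cloud('top'); s,_=cloud('scene'); cv2.imwrite('pics/e.png',cv2.resize(np.hstack([i[120:320,250:450],s[90:290,180:380]]),None,fx=2,fy=2))
Q=(W.reshape(-1,3)-C)@B; hsv=cv2.cvtColor(i,cv2.COLOR_BGR2HSV).reshape(-1,3)
o=(hsv[:,0]>5)&(hsv[:,0]<20)&(hsv[:,1]>200)&(Q[:,2]>45)&(abs(Q[:,0])<90)&(abs(Q[:,1])<160)
P=Q[o]; L=P[(P[:,1]<-15)&(P[:,1]>-130)&(abs(P[:,0])<60)]
A=np.c_[L[:,:2],np.ones(len(L))]; print('leaf fit slope x,y,z0',np.linalg.lstsq(A,L[:,2],rcond=None)[0].round(3))
r=P[P[:,1]>-115]; print('orange extents',np.percentile(P,[0.5,99.5],0).round(1),cv2.minAreaRect(r[:,:2].astype(np.float32)))
T=Q[(Q[:,1]<-115)&(Q[:,1]>-220)&(Q[:,0]>40)&(Q[:,0]<160)&(Q[:,2]>58)&(Q[:,2]<70)]
print('tin',cv2.minEnclosingCircle(T[:,:2].astype(np.float32)))
for n,a in(('katori',[701,25]),('jar',[671,-95]),('match',[446,134]),('spoon',[407,-16])):
    w=W.reshape(-1,3); k=w[(np.hypot(w[:,0]-a[0],w[:,1]-a[1])<70)&(w[:,2]>9)&(w[:,2]<70)&~((hsv[:,1]>200)&(hsv[:,2]>60))]; k=k[(abs(((k-C)@B)[:,0])>80)|(abs(((k-C)@B)[:,1])>140)]; print(n,np.median(k,0).round(),k.min(0).round(),k.max(0).round())
```

```text
t 17.8 tip box [ -2.9 253.6 184.1] z axis box [-0.001  0.004 -1.   ] F [-1.5  0.3 -1.3] gap 0.003978250268787379
leaf fit slope x,y,z0 [ 2.0000e-03 -0.0000e+00  5.5159e+01]
orange extents [[ -75.1 -135.4   46.8]
 [  74.3  109.7   58.2]] ((-0.288909912109375, -2.12750244140625), (225.4993896484375, 150.48495483398438), 89.84648895263672)
tin ((95.27696990966797, -162.7461395263672), 33.15541076660156)
katori [701.  25.  22.] [652. -13.   9.] [733.  68.  39.]
jar [671. -95.  59.] [ 653. -118.    9.] [694. -77.  63.]
match [446. 134.  15.] [424. 106.   9.] [469. 162.  19.]
spoon [407. -20.  15.] [385. -70.   9.] [434.  54.  22.]
```

View pics/e.png

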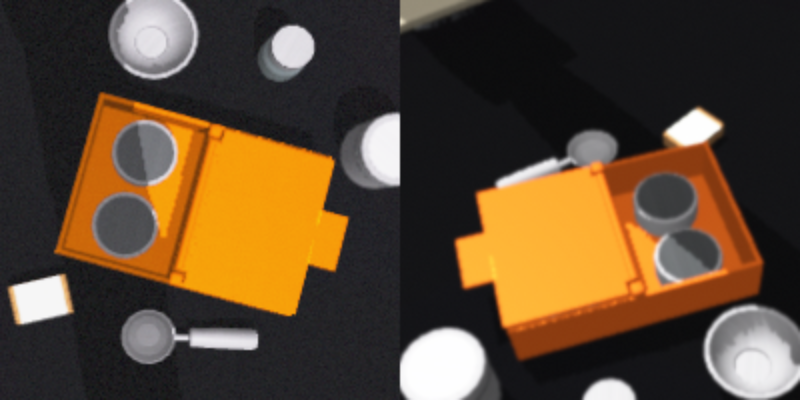

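The leaf lies flat over the right-hand (y < 0) bay, with its tab at (330,240) clear of the tin at (385,150). Nothing else has moved.

```bash
python3 -c "
from station import *
print(hand_in())"
```

```text
the job is handed in; nothing more can be done
None
```

The job is done and handed in at about 18 s of the 61 s allowed. No grip or lift was used.

- **Tin:** I pushed it upright along the slab, about 92 mm along the box's side with the part-open fingers behind it. Its nearest edge now stands about 37 mm to the side of the tab.
- **Leaf:** With shut fingertips under the thumb tab, I swung it slowly over the spine and pressed it down. The force readings were about 2.5 N or less while swinging. At the end stop the force rose to about 20 N with almost no further travel.

**Last checks (top and scene cameras, arm clear of everything):**
- The leaf's slope is 0.000 along the swing and its top is at 55.2 mm, where 55.5 mm is expected, so it lies flat.
- The box is where it was, to within about 1 mm and 0.2°.
- The katori, salt jar and matchbox read the same as before to within 1 mm. The spoon's overall position is unchanged apart from a 4–5 mm difference at its left end, probably because the second measurement window cut that end off.
- No check failed.

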